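Pull the pastry cutter with the tired spring

TASK

One of the three white-knobbed plunger cutters on the steel plate has a worn spring. Push each knob straight down about a centimetre in turn, going from the robot's left to its right, to feel which one is much softer than the others. Then stand the soft one upright on the floor of the red tub and let go, leaving the two good ones standing where they are on the plate.

Things in the scene. Friction and masses are not known exactly. Their poses are not given: they have to be found in the camera images.
- cutter_a (a point): Plunger cutter, one of three alike to the eye: steel cup 60 mm in diameter, 36 mm high, a neck with coil spring, on top a round white knob 36 mm in diameter, 28 mm high. This point is the knob's centre, 82 mm above the cutter's underside and 14 mm below the flat knob top; it sinks with the knob. z up along the cutter. Mass 0.2 kg; it stands loose and can be lifted by its knob.
- cutter_b (a point): Plunger cutter, same shape and point as cutter_a. Each knob sinks up to 16 mm when pushed and springs back: two of the three need about 7 to 8 N to go 10 mm down (11 N to the stop), the worn one about 2 N (3 N to the stop). The letter does not tell which one is worn.
- cutter_c (a point): Plunger cutter, same shape and point as cutter_a. The three stand upright in a row, about 110 mm apart and a little out of line, roughly along y (left is +y), on a fixed flat steel plate 160 by 340 mm whose top is 8 mm above the work surface.
- red_tub: round open red plastic tub, fixed to the work surface, 172 mm across the rim, 148 mm inside across the floor, 50 mm high, floor 5 mm thick. The origin is the centre of its underside, on the work surface; z up. A grey tub of the same shape stands near it and is not used.
There are look-alikes about, which are no part of the job. What is shaped like the part that bears cutter_c but purple is not meant.

How it is judged:
By the outcome, as a careful person would: the job done as asked, in the order asked, and still so for the second after the job is handed in, with the robot touching nothing.
It also fails if it takes over 61 s, if anything falls off the work surface, if the arm or the gripper's body presses on something with over 40 N, if the wrist force passes 120 N, or if a joint passes its speed limit or range.

ROBOT

A 7-joint arm with a two-finger parallel gripper is mounted at the origin on the work surface. World frame = base frame: x ahead of the robot, y to its left, z up, the work surface at z = 0. Lengths are in m, angles in rad, forces in N, time in s.
With the tool pointing down it reaches from about 0.35 to 0.9 m from the base axis. Payload 8.1 kg.
Tool frame: the origin (TCP) lies at the very end of the fingers, on their centre line; the grasp point (between the pads) lies 19 mm behind it; z points along the fingers, y is the direction in which the jaws open and shut (so a half turn about z gives the same grasp; the last joint's range is limited). The gripper opens to 92 mm and grips with 3 to 60 N. Pads are 19 mm wide; open, the fingers measure 130 mm over their backs; the gripper's body (75 mm by 190 mm) begins 47 mm behind the grasp point.
Start: joints at [1.196, 0.434, 0.025, 1.573, -0.012, 1.134, -0.075], TCP at [0.168, -0.602, 0.227] pointing down, gripper open.
Joint ranges: [-2.62, 2.62], [-0.44, 2.09], [-1.27, 1.32], [0.08, 2.57], [-1.32, 4.46], [0.12, 2], [-2.74, 2.74]. Speed limits (rad/s): [2.22, 2.22, 3.01, 3.01, 3.14, 3.14, 3.14].

INTERFACE

Orientations are given as a unit quaternion [x, y, z, w].
In Python, from plant import arm gives the robot as it stands. The module is installed in compiled form; this text tells all that it offers.
- The arm moves only by the tool move_arm, never from a script. Its argument "deltas" is text: rows parted by semicolons, each of 6 numbers parted by spaces: the shift along the tool's x, y, z as a fraction of full scale, then the turn, a rotation vector about the tool's x, y, z as a fraction of full scale. A call has 1 to 8 rows; each row shifts and turns the commanded pose from where the row before left it, along the tool's axes as they then stand; what a row does not reach is not made up. Full scale, the value 1, is 0.03 m for a shift and 4 degrees for a turn. A row lasts 1/10 s, in which the tool goes at most 50 mm and 8.59 degrees, less where a joint would pass 70% of its speed; a pose out of reach is approached as far as the arm can. A call with a number of a shift or a turn outside -1 to 1 is refused whole. A call with a gripper value outside its range is refused whole. "gripper" is the opening, from -1 (shut) to 1 (fully open), set as the call begins (left out, the last holds). The fingers move at their own pace and stop on an object; "grip_force" is the grip in N (left out, the last holds). Time passes only in rows, so rows that do not move let the fingers close. It gives the time, the measured TCP pose, the force and the opening at its end, in the units of the state.
- arm.state(): the state, without advancing time (a new reading comes with each control period).
- arm.camera(name): name is "scene" or "top" or "wrist"; returns a dict with "image" (384x512x3 uint8, red, green, blue), "range_z" (384x512 float32, m along the optical axis (not along the pixel's ray), 0 where there is no reading), "fovy" (degrees; the focal length in pixels is half the picture's height over the tangent of half this angle, whatever the lens; pixels are square), "cx", "cy" (the principal point, pixels), "R" (3x3) and "t" (3): a world point X has camera coordinates R X + t. Camera axes: x right, y down, z forward; pixel columns grow to the right and rows downward; lengths in m; the calibration is good to about 2 mm. A picture is of the moment at which its call begins.
- arm.job_done(): hands the job in, once; it reports no verdict.
The state is a dict: "time": time; "joint_positions": joint angles; "qvel": joint speeds; "joint_torque": joint torques, N m; "tool_pos": TCP position; "eef_rot": TCP orientation; "contact_force": force on the tool from outside, world axes, zero at the start; "ft_torque": the same for the moment, N m; "width": finger opening in m.
Only numpy, scipy, OpenCV 4.12 (cv2) and the standard library are available. Lean on these libraries where they do the work, as an engineer would, in place of code of your own. Each camera call takes 0.05 s, during which the arm holds its last target.

## Working session

There is one attempt and no reset: what is moved stays moved. The work goes in short steps, Python scripts to look and compute and a tool call to move; the robot and the scene stay as the last step left them, time stands still between calls to the robot, and variables do not carry over. Pictures are saved under pics/ and viewed, and the job is handed in when it is done.

Besides the shell and the picture viewer there is one more tool, called as name(argument=value, ...), one argument or row to a line, values as JSON. move_arm: Moves the arm, as the interface text tells. Its arguments: {"type":"object","properties":{"deltas":{"type":"string"},"gripper":{"type":"number"},"grip_force":{"type":"number"}},"required":["deltas"]}

```bash
mkdir -p pics
cat > h.py <<'E'
from plant import arm
import numpy as np, cv2
from scipy.spatial.transform import Rotation as Rn
def save(n,im): cv2.imwrite('pics/'+n,cv2.cvtColor(im,cv2.COLOR_RGB2BGR))
def f(c): return c['image'].shape[0]/2/np.tan(np.radians(c['fovy'])/2)
def pts(c):
    F=f(c);z=c['range_z'];v,u=np.mgrid[:z.shape[0],:z.shape[1]]
    P=np.stack([(u-c['cx'])/F*z,(v-c['cy'])/F*z,z],-1)
    W=(P-c['t'])@c['R']; W[z<=0]=np.nan
    return W
def onplane(c,u,v,h):
    d=np.array([(u-c['cx'])/f(c),(v-c['cy'])/f(c),1])@c['R']; o=-c['t']@c['R']
    return o+d*(h-o[2])/d[2]
def st():
    s=arm.state()
    for k in s: print(k,np.round(s[k],4))
E
python3 - <<'E'
from h import *
for n in ('scene','top'):
    c=arm.camera(n); save(n+'0.png',c['image']); np.save(n+'0.npy',c,allow_pickle=True)
    print(n,c['fovy'],c['cx'],c['cy'],-c['t']@c['R'])
st()
E
```

```text
scene 43.64299727239428 257.48296671437413 187.0636910684478 [0.9654226  0.63164447 0.71406869]
top 49.321270434549426 248.67939156569722 184.15466092397398 [ 0.40926748 -0.02843442  1.00843329]
time 0.1
joint_positions [ 1.1964  0.4351  0.0249  1.574  -0.0116  1.134  -0.0751]
qvel [ 0.0007 -0.0028 -0.0005 -0.001  -0.0001  0.0005 -0.0009]
joint_torque [ 2.90000e-03 -6.69127e+01  9.87700e-01 -3.15146e+01 -6.06000e-02
  3.75000e-02  1.00000e-04]
tool_pos [ 0.1677 -0.6016  0.226 ]
eef_rot [ 9.908e-01  1.355e-01 -1.000e-04 -7.000e-04]
contact_force [-0.3033  0.4686 -0.4749]
ft_torque [ 0.0163  0.0116 -0.0307]
width 0.0915
```

View pics/scene0.png

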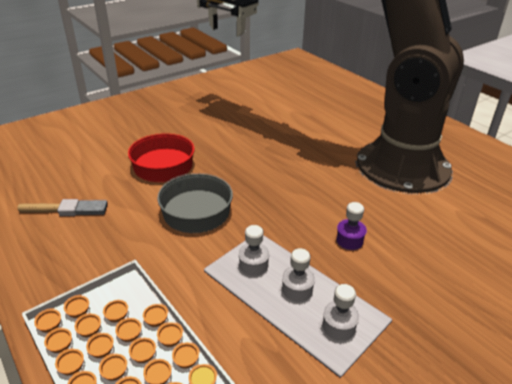

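View pics/top0.png

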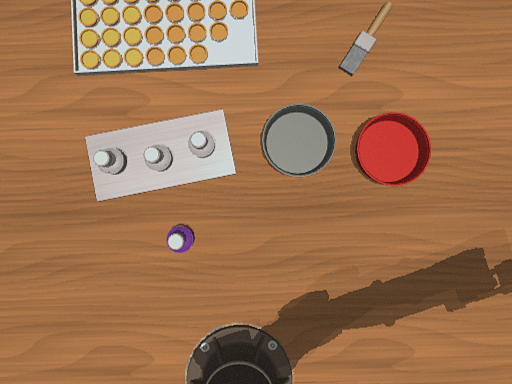

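The top view (up = +x, left = +y) shows three white knobs at about (103,158), (152,155) and (199,140) on the steel plate. The red tub is at (390,149) and the grey tub at (298,140). A purple cutter at (178,240) is off the plate and is the look-alike. Next I measure the positions.

Run:
```python
from h import *
T=np.load('top0.npy',allow_pickle=True).item(); S=np.load('scene0.npy',allow_pickle=True).item()
for n,c in (('top',T),('scene',S)):
    W=pts(c); im=c['image'].astype(int)
    # knob tops via height
    print(n)
    m=((W[...,2]>0.098)&(W[...,2]<0.115)&(W[...,0]>0.2)).astype(np.uint8)
    k,l,s,ce=cv2.connectedComponentsWithStats(m)
    for i in range(1,k):
        if s[i,4]>30:
            w=W[l==i]; print(s[i,4],ce[i].round(1),np.nanmedian(w,0).round(4),np.nanmax(w[:,2]).round(4), onplane(c,*ce[i],0.104).round(4), im[l==i].mean(0).round())
    hsv=cv2.cvtColor(c['image'],cv2.COLOR_RGB2HSV)
    r=(((hsv[...,0]<5)|(hsv[...,0]>174))&(hsv[...,1]>180)).astype(np.uint8)
    k,l,s,ce=cv2.connectedComponentsWithStats(r)
    i=1+np.argmax(s[1:,4]); w=W[l==i]
    rim=w[(w[:,2]>0.045)]; fl=w[w[:,2]<0.012]
    (A,B)=np.nanmin(rim,0),np.nanmax(rim,0); print('red',s[i],ce[i],A,B,(A+B)/2, 'floor',np.nanmin(fl,0),np.nanmax(fl,0),(np.nanmin(fl,0)+np.nanmax(fl,0))/2)
    cn=max(cv2.findContours(r,cv2.RETR_EXTERNAL,cv2.CHAIN_APPROX_NONE)[0],key=cv2.contourArea)
    if n=='top':
        (x,y),R=cv2.minEnclosingCircle(cn); print('circ',x,y,R,onplane(c,x,y,.05), 'diam',2*R/f(c)*(1.008-.05))
cv2.imwrite('pics/crop.png',cv2.resize(cv2.cvtColor(T['image'][100:270,70:260],cv2.COLOR_RGB2BGR),None,fx=3.5,fy=3.5,interpolation=cv2.INTER_CUBIC))
```

```text
top
206 [197.7 139.6] [0.5514 0.0743 0.1037] 0.1094 [0.5518 0.0748 0.104 ] [193. 197. 195.]
212 [151.4 154.6] [0.5215 0.1765 0.1037] 0.1077 [0.5218 0.1759 0.104 ] [191. 195. 192.]
212 [101.1 158.1] [0.5171 0.2851 0.1031] 0.1091 [0.5169 0.2849 0.104 ] [191. 195. 189.]
red [ 356  112   75   74 4192] [392.90625    148.71851145] [ 0.44373765 -0.45602187  0.04500554] [ 0.6134226  -0.28548094  0.05512414] [ 0.52858013 -0.3707514   0.05006484] floor [ 0.45263408 -0.47856016 -0.00292798] [ 0.62427905 -0.3014361   0.01196203] [ 0.53845657 -0.38999813  0.00451702]
circ 393.0 149.5 37.792293548583984 [ 0.52582143 -0.36879948  0.05      ] diam 0.17314916805708952
scene
223 [25.5  4. ] [ 0.5012 -1.6821  0.1057] 0.115 [ 0.4986 -1.6888  0.104 ] [104. 106. 104.]
92 [78.4 22.4] [ 0.4009 -1.3104  0.1098] 0.1149 [ 0.3977 -1.3194  0.104 ] [96. 92. 89.]
166 [124.   38.8] [ 0.3415 -1.0368  0.11  ] 0.1149 [ 0.3264 -1.0465  0.104 ] [97. 93. 89.]
175 [253.7 231.5] [0.5567 0.0783 0.1013] 0.1046 [0.5583 0.0808 0.104 ] [218. 214. 203.]
212 [300.1 255.8] [0.5264 0.18   0.1014] 0.1045 [0.5286 0.182  0.104 ] [218. 214. 203.]
253 [344.7 292.3] [0.522  0.2885 0.1013] 0.1046 [0.5237 0.2902 0.104 ] [222. 218. 208.]
red [ 128  134   66   48 2490] [161.14819277 156.51405622] [ 0.4454543  -0.45369072  0.04506338] [ 0.616081   -0.28251838  0.05048911] [ 0.53076765 -0.36810455  0.04777625] floor [ 0.45260425 -0.44985977 -0.00344363] [ 0.60881239 -0.28945083  0.01194993] [ 0.53070832 -0.3696553   0.00425315]
```

View pics/crop.png

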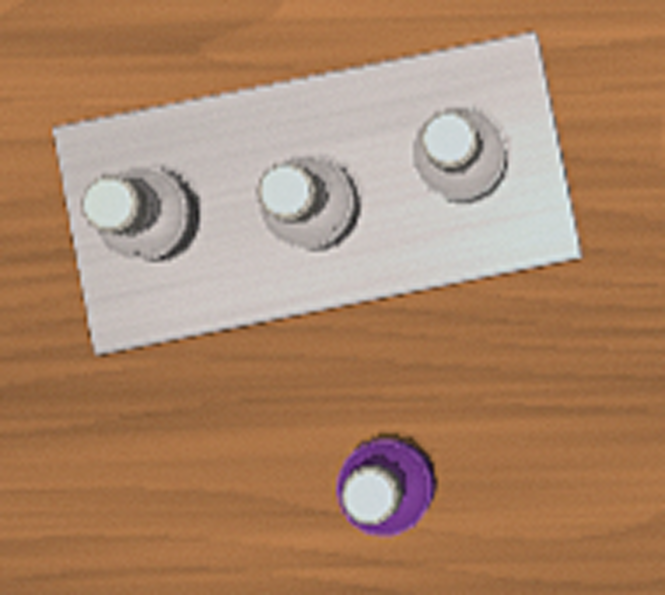

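All three knob tops measure about 0.104 m, which matches 8 + 96 mm. They sit at left (0.519, 0.286), middle (0.523, 0.177) and right (0.554, 0.076). The tub centre is (0.528, -0.369), with a measured rim diameter of 173 mm. There are four candidates in the top view: (101,158), (151,155), (198,140) and (178,240). The crop confirms that the first three stand on the plate with steel cups. The fourth is purple and off the plate, so it is excluded. I'll shut the fingers, align the tool with the world axes and travel to the left knob.

move_arm(
  deltas="0 0 0 0 0 0.97; 0 0 0 0 0 0.97; 0 0 0 0 0 0.97; 0 0 0 0 0 0.97; 1 -0.3 0 0 0 0; 1 -0.3 0 0 0 0; 1 -0.5 0 0 0 0; 1 -0.5 0 0 0 0",
  gripper=-1,
  grip_force=20,
)

```text
time: 0.9
tool_pos: [0.2886, -0.5532, 0.2262]
eef_rot: [1.0, 0.0, -0.0, -0.0]
contact_force: [0.5, 0.2, -0.4]
width: 0.0326
```

move_arm(
  deltas="1 -0.6 0 0 0 0; 1 -0.6 0 0 0 0; 1 -0.6 0 0 0 0; 1 -0.6 0 0 0 0; 1 -0.6 0 0 0 0; 1 -0.6 0 0 0 0; 1 -0.6 0 0 0 0; 0.5 -1 0 0 0 0",
)

```text
time: 1.7
tool_pos: [0.5145, -0.3973, 0.2258]
eef_rot: [1.0, 0.001, -0.0, -0.0]
contact_force: [0.6, 0.5, -0.1]
width: 0.0003
```

move_arm(
  deltas="0 -1 0 0 0 0; 0 -1 0 0 0 0; 0 -1 0 0 0 0; 0 -1 0 0 0 0; 0 -1 0 0 0 0; 0 -1 0 0 0 0; 0 -1 0 0 0 0; 0 -1 0 0 0 0",
)

```text
time: 2.5
tool_pos: [0.512, -0.1565, 0.2264]
eef_rot: [1.0, 0.0, -0.0, -0.0]
contact_force: [0.9, 0.4, -0.2]
width: 0.0001
```

move_arm(
  deltas="0 -1 0 0 0 0; 0 -1 0 0 0 0; 0 -1 0 0 0 0; 0 -1 0 0 0 0; 0 -1 0 0 0 0; 0 -1 0 0 0 0; 0 -1 0 0 0 0; 0 -1 0 0 0 0",
)

```text
time: 3.3
tool_pos: [0.5118, 0.0833, 0.2265]
eef_rot: [1.0, 0.0, -0.0, 0.0]
contact_force: [0.3, 0.5, 0.1]
width: 0.0002
```

```bash
python3 -c "
from h import *
st()"
```

```text
time 3.3
joint_positions [-0.0996  0.2763 -0.2064  1.8162  0.0643  1.0562 -1.9002]
qvel [-0.4633  0.0777 -0.1387 -0.102   0.0592  0.0317 -0.6172]
joint_torque [ 3.53420e+00 -5.40882e+01 -1.27380e+00 -2.94153e+01 -1.69500e-01
 -3.02000e-02  1.29470e+00]
tool_pos [0.5118 0.0833 0.2265]
eef_rot [ 1.e+00  4.e-04 -3.e-04  1.e-04]
contact_force [0.3388 0.4503 0.0771]
ft_torque [ 0.0211 -0.0411 -0.044 ]
width 0.0002
```

move_arm(
  deltas="0.1 -1 0 0 0 0; 0.1 -1 0 0 0 0; 0 -1 0 0 0 0; 0 -1 0 0 0 0; 0 -1 0 0 0 0; 0 -1 0.5 0 0 0; 0 -0.75 1 0 0 0; 0 0 1 0 0 0",
)

```text
time: 4.1
tool_pos: [0.5171, 0.2892, 0.151]
eef_rot: [1.0, 0.003, 0.0, -0.001]
contact_force: [1.1, -0.0, -0.5]
width: 0.0008
```

Run:
```python
from h import *
c=arm.camera('wrist'); save('w1.png',c['image'])
W=pts(c)
m=((W[...,2]>0.098)&(W[...,2]<0.115)).astype(np.uint8)
k,l,s,ce=cv2.connectedComponentsWithStats(m)
for i in range(1,k):
    if s[i,4]>100:
        w=W[l==i];print(s[i],np.nanmin(w,0),np.nanmax(w,0),np.nanmedian(w,0))
st()
```

```text
[ 383  178   50   48 1824] [0.50475756 0.1601226  0.09803044] [0.54034315 0.19516848 0.10536645] [0.5241667  0.17937668 0.10301747]
[ 233  184   49   41 1574] [0.5050908  0.26871713 0.09800814] [0.53520765 0.30381402 0.10510782] [0.52071639 0.28644626 0.10263063]
time 4.15
joint_positions [-0.4139  0.4748 -0.2562  1.7392  0.1409  0.9524 -2.2924]
qvel [ 0.0329 -0.0247  0.0288  0.0037 -0.0157  0.1313  0.0331]
joint_torque [-2.17180e+00 -8.34156e+01 -5.86270e+00 -3.88958e+01 -2.70800e-01
  9.55000e-02 -3.85000e-02]
tool_pos [0.515  0.2852 0.1455]
eef_rot [ 1.      0.002  -0.0031  0.0014]
contact_force [-1.9033 -2.2001 -3.4151]
ft_torque [-0.1579  0.1626 -0.0473]
width 0.0003
```

View pics/w1.png

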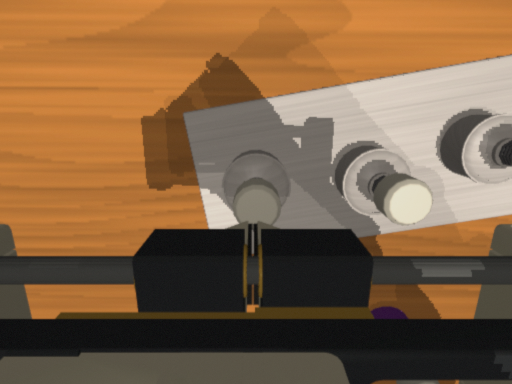

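The wrist view shows the left knob at pixel (257,203) under the shut fingers and the middle knob at (407,203). Their world positions agree with the top view to 2 mm. I'll lower onto the left knob.

move_arm(
  deltas="0.1 0 0.5 0 0 0; 0 0 0.5 0 0 0; 0 0 0.2 0 0 0; 0 0 0 0 0 0; 0 0 0 0 0 0",
)

```text
time: 4.65
tool_pos: [0.5217, 0.2847, 0.1166]
eef_rot: [1.0, 0.0, 0.001, -0.0]
contact_force: [-0.3, 0.7, 0.3]
width: 0.0004
```

move_arm(
  deltas="-0.1 0 0.15 0 0 0; 0 0 0.1 0 0 0; 0 0 0.1 0 0 0; 0 0 0 0 0 0; 0 0 0 0 0 0",
)

```text
time: 5.15
tool_pos: [0.518, 0.2847, 0.1051]
eef_rot: [1.0, 0.0, -0.0, 0.0]
contact_force: [0.5, -0.7, 0.6]
width: 0.0002
```

move_arm(
  deltas="0 0 0.1 0 0 0; 0 0 0.1 0 0 0; 0 0 0 0 0 0; 0 0 0 0 0 0",
)

```text
time: 5.55
tool_pos: [0.5181, 0.2848, 0.0992]
eef_rot: [1.0, 0.0, 0.0, 0.0]
contact_force: [0.5, 0.6, 1.6]
width: 0.0006
```

move_arm(
  deltas="0 0 0.1 0 0 0; 0 0 0.1 0 0 0; 0 0 0 0 0 0; 0 0 0 0 0 0",
)

```text
time: 5.95
tool_pos: [0.5181, 0.2848, 0.0932]
eef_rot: [1.0, 0.0, 0.0, -0.0]
contact_force: [-1.1, -0.7, 2.0]
width: 0.0004
```

move_arm(
  deltas="0 0 0 0 0 0; 0 0 0 0 0 0; 0 0 0 0 0 0",
)

```text
time: 6.25
tool_pos: [0.5181, 0.2848, 0.0933]
eef_rot: [1.0, 0.0, 0.0, -0.0]
contact_force: [1.0, -0.0, 1.9]
width: 0.001
```

move_arm(
  deltas="0 0 -0.3 0 0 0; 0 0 -0.6 0 0 0; 0 0 -0.5 0 0 0; 0 0.9 -0.2 0 0 0; 0 1 0 0 0 0; 0 1 0 0 0 0; 0.15 0.7 0 0 0 0; 0 0 0 0 0 0",
)

```text
time: 7.05
tool_pos: [0.5232, 0.1725, 0.1415]
eef_rot: [1.0, -0.002, -0.0, 0.001]
contact_force: [0.7, -0.3, 0.3]
width: 0.0004
```

move_arm(
  deltas="0 0 0.4 0 0 0; 0 0 0.4 0 0 0; 0 0 0.3 0 0 0; 0 0 0 0 0 0; 0 0 0 0 0 0",
)

```text
time: 7.55
tool_pos: [0.5222, 0.1773, 0.1077]
eef_rot: [1.0, 0.001, -0.001, 0.0]
contact_force: [-0.0, -0.5, -0.5]
width: 0.0005
```

The left knob gives about 2 N at 10.7 mm, so it looks soft. I'm now over the middle one.

move_arm(
  deltas="0 0 0.1 0 0 0; 0 0 0.1 0 0 0; 0 0 0.1 0 0 0; 0 0 0 0 0 0; 0 0 0 0 0 0",
)

```text
time: 8.05
tool_pos: [0.523, 0.1771, 0.0996]
eef_rot: [1.0, 0.0, 0.0, -0.0]
contact_force: [0.1, 0.5, 4.0]
width: 0.0006
```

move_arm(
  deltas="0 0 0.1 0 0 0; 0 0 0.1 0 0 0; 0 0 0 0 0 0; 0 0 0 0 0 0",
)

```text
time: 8.45
tool_pos: [0.523, 0.1771, 0.0938]
eef_rot: [1.0, 0.0, 0.001, -0.0]
contact_force: [-0.7, 1.0, 8.5]
width: 0.0003
```

The middle knob takes 8.5 N at about 10 mm, so it is good. Now the right one.

move_arm(
  deltas="0 0 -0.3 0 0 0; 0 0 -0.6 0 0 0; 0 0 -0.5 0 0 0; 0.3 0.8 -0.2 0 0 0; 0.4 1 0 0 0 0; 0.35 1 0 0 0 0; 0 0.6 0 0 0 0; 0 0 0 0 0 0",
)

```text
time: 9.25
tool_pos: [0.554, 0.0707, 0.1411]
eef_rot: [1.0, -0.002, -0.001, 0.001]
contact_force: [0.5, -0.0, -0.9]
width: 0.0004
```

move_arm(
  deltas="0 0 0.4 0 0 0; 0 0 0.4 0 0 0; 0 0 0.3 0 0 0; 0 0 0 0 0 0; 0 0 0 0 0 0",
)

```text
time: 9.75
tool_pos: [0.5538, 0.0753, 0.1077]
eef_rot: [1.0, 0.001, -0.001, 0.0]
contact_force: [0.5, 0.5, 0.7]
width: 0.0004
```

move_arm(
  deltas="0 0 0.1 0 0 0; 0 0 0.1 0 0 0; 0 0 0.1 0 0 0; 0 0 0 0 0 0; 0 0 0 0 0 0",
)

```text
time: 10.25
tool_pos: [0.5546, 0.0751, 0.0996]
eef_rot: [1.0, 0.0, 0.0, -0.0]
contact_force: [1.4, 1.4, 4.5]
width: 0.001
```

move_arm(
  deltas="0 0 0.1 0 0 0; 0 0 0.1 0 0 0; 0 0 0 0 0 0; 0 0 0 0 0 0",
)

```text
time: 10.65
tool_pos: [0.5547, 0.075, 0.0938]
eef_rot: [1.0, 0.0, 0.001, -0.0]
contact_force: [-0.3, 0.3, 8.5]
width: 0.0005
```

The right knob takes 8.5 N, so it is good and the left one is the worn cutter. I'll rise, open, go back to the left cutter and look again before grasping.

move_arm(
  deltas="0 0 -0.3 0 0 0; 0 0 -0.7 0 0 0; 0 0 -0.9 0 0 0; 0 -0.5 -0.3 0 0 0; -0.2 -1 0 0 0 0; -0.2 -1 0 0 0 0; -0.2 -1 0 0 0 0; -0.2 -1 0 0 0 0",
  gripper=1,
)

```text
time: 11.45
tool_pos: [0.529, 0.2115, 0.1588]
eef_rot: [1.0, 0.001, -0.0, 0.0]
contact_force: [0.6, -0.6, 0.1]
width: 0.0594
```

move_arm(
  deltas="-0.2 -1 0 0 0 0; -0.2 -1 0 0 0 0; 0 -0.5 0 0 0 0; 0 0 0 0 0 0; 0 0 0 0 0 0",
)

```text
time: 11.95
tool_pos: [0.5183, 0.2836, 0.1588]
eef_rot: [1.0, 0.0, -0.0, 0.001]
contact_force: [0.5, -1.3, -0.2]
width: 0.0912
```

Run:
```python
from h import *
c=arm.camera('wrist'); save('w2.png',c['image'])
W=pts(c)
m=((W[...,2]>0.098)&(W[...,2]<0.115)).astype(np.uint8)
k,l,s,ce=cv2.connectedComponentsWithStats(m)
for i in range(1,k):
    if s[i,4]>100:
        w=W[l==i];print(s[i],np.nanmin(w,0),np.nanmax(w,0),np.nanmedian(w,0))
s=arm.state();print(s['tool_pos'],s['width'],s['joint_positions'])
```

```text
[ 370  177   49   45 1691] [0.50520129 0.15953769 0.09801133] [0.5401501  0.19515492 0.10541434] [0.52418265 0.17920456 0.10304582]
[ 226  183   47   45 1629] [0.50037128 0.2689081  0.09800299] [0.5352962  0.30383611 0.10494139] [0.5192442  0.2862927  0.10252133]
[0.51852825 0.28286726 0.15884551] 0.09171474971002311 [-0.40354551  0.46093493 -0.26279059  1.72495787  0.14135395  0.97527247
 -2.29145725]
```

View pics/w2.png

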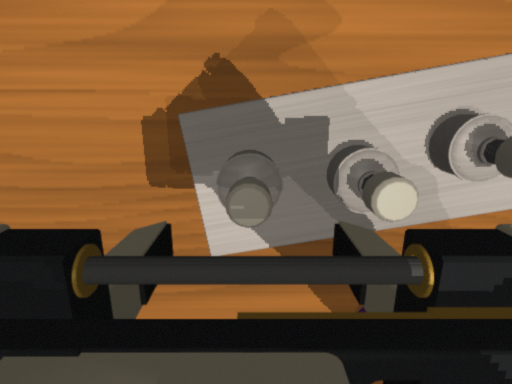

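The wrist view shows the left knob at (249,203), centred between the open fingers, and the middle one at (394,199), clear of the right finger. The left knob centre is (0.518, 0.286), and it has sprung back to full height.

move_arm(
  deltas="0 -0.1 0.6 0 0 0; 0 0 0.7 0 0 0; 0 0 0.7 0 0 0; 0 0 0.6 0 0 0; 0 0 0.3 0 0 0; 0 0 0 0 0 0; 0 0 0 0 0 0",
)

```text
time: 12.7
tool_pos: [0.5186, 0.2872, 0.0728]
eef_rot: [1.0, -0.0, 0.0, 0.0]
contact_force: [0.5, -0.1, 0.4]
width: 0.0917
```

move_arm(
  deltas="0 0 0 0 0 0; 0 0 0 0 0 0; 0 0 0 0 0 0; 0 0 0 0 0 0; 0 0 0 0 0 0; 0 0 0 0 0 0; 0 0 0 0 0 0; 0 0 0 0 0 0",
  gripper=-1,
  grip_force=20,
)

```text
time: 13.5
tool_pos: [0.518, 0.2876, 0.0722]
eef_rot: [1.0, 0.0, -0.0, 0.0]
contact_force: [0.1, -0.2, -0.0]
width: 0.0355
```

move_arm(
  deltas="0 0 -0.2 0 0 0; 0 0 -0.4 0 0 0; 0 0 -0.7 0 0 0; 0 0 -0.9 0 0 0; 0 0 -1 0 0 0; 0 0 -1 0 0 0; 0 0 -0.8 0 0 0; 0 0 -0.3 0 0 0",
)

```text
time: 14.3
tool_pos: [0.5189, 0.2885, 0.2347]
eef_rot: [1.0, 0.0, 0.002, -0.001]
contact_force: [-0.8, 0.1, -2.3]
width: 0.0356
```

Run:
```python
from h import *
c=arm.camera('scene'); save('s2.png',c['image'])
st()
```

```text
time 14.35
joint_positions [-0.4016  0.3941 -0.2731  1.6272  0.1152  1.1314 -2.2733]
qvel [-0.0034  0.0317  0.0045  0.0416  0.0096 -0.0535 -0.0071]
joint_torque [ 1.85400e-01 -6.01517e+01 -2.77400e+00 -2.96837e+01  1.86000e-02
  4.38000e-02  2.70000e-03]
tool_pos [0.519  0.2885 0.2347]
eef_rot [ 1.0e+00  4.0e-04  2.0e-03 -1.2e-03]
contact_force [ 0.0211  1.196  -0.8345]
ft_torque [ 0.1024 -0.0466 -0.0621]
width 0.036
```

View pics/s2.png

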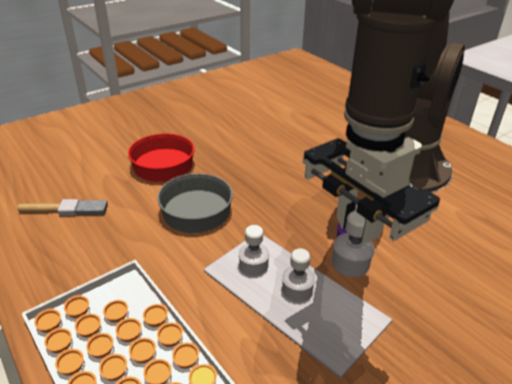

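The cutter hangs upright from the gripper at (352,255), and the two others still stand at (254,250) and (300,278). I'll carry it over to the tub.

move_arm(
  deltas="0 0.3 0 0 0 0; 0 0.6 0 0 0 0; 0 0.8 0 0 0 0; 0 0.8 0 0 0 0; 0 0.8 0 0 0 0; 0 0.8 0 0 0 0; 0 0.8 0 0 0 0; 0 0.8 0 0 0 0",
)

```text
time: 15.15
tool_pos: [0.517, 0.1135, 0.2297]
eef_rot: [1.0, -0.0, -0.001, 0.001]
contact_force: [0.3, -0.4, -2.3]
width: 0.0353
```

move_arm(
  deltas="0 0.8 0 0 0 0; 0 0.8 0 0 0 0; 0 0.8 0 0 0 0; 0 0.8 0 0 0 0; 0 0.8 0 0 0 0; 0 0.8 0 0 0 0; 0 0.8 0 0 0 0; 0 0.8 0 0 0 0",
)

```text
time: 15.95
tool_pos: [0.5164, -0.078, 0.2298]
eef_rot: [1.0, -0.0, -0.001, 0.0]
contact_force: [0.6, 0.0, -3.1]
width: 0.0355
```

move_arm(
  deltas="0 0.8 0 0 0 0; 0.1 0.8 0 0 0 0; 0.1 0.8 0 0 0 0; 0.1 0.8 0 0 0 0; 0 0.8 0 0 0 0; 0 0.8 0 0 0 0; 0 0.8 0 0 0 0; 0 0.8 0 0 0 0",
)

```text
time: 16.75
tool_pos: [0.5251, -0.2694, 0.2296]
eef_rot: [1.0, -0.0, -0.002, -0.0]
contact_force: [0.9, -0.4, -2.0]
width: 0.0357
```

move_arm(
  deltas="0.1 0.8 0 0 0 0; 0 0.8 0 0 0 0; 0 0.8 0 0 0 0; 0 0.6 0 0 0 0; 0 0.3 0 0 0 0; 0 0 0 0 0 0; 0 0 0 0 0 0; 0 0 0 0 0 0",
)

```text
time: 17.55
tool_pos: [0.531, -0.3647, 0.2312]
eef_rot: [1.0, 0.001, 0.0, -0.0]
contact_force: [-0.3, -0.2, -1.6]
width: 0.0356
```

Run:
```python
from h import *
for n in ('top','wrist'):
    c=arm.camera(n); save(n+'3.png',c['image'])
    W=pts(c)
    hsv=cv2.cvtColor(c['image'],cv2.COLOR_RGB2HSV)
    r=(((hsv[...,0]<5)|(hsv[...,0]>174))&(hsv[...,1]>150))
    w=W[r&(W[...,2]>.044)&(W[...,2]<.055)]
    print(n,np.nanmin(w,0),np.nanmax(w,0))
st()
```

```text
top [ 0.44366992 -0.4553625   0.04403222] [ 0.61141246 -0.28431023  0.05427026]
wrist [ 0.46469904 -0.45500721  0.04400319] [ 0.6128104  -0.28588414  0.05135406]
time 17.65
joint_positions [ 0.5343  0.4642 -0.022   1.5122  0.0102  1.1652 -1.0577]
qvel [ 0.0032  0.0015  0.0062 -0.0038  0.0015  0.0006  0.0018]
joint_torque [ 1.83800e-01 -7.07976e+01  3.79100e-01 -3.27794e+01 -5.03000e-02
 -5.04000e-02 -5.00000e-03]
tool_pos [ 0.531  -0.3651  0.2314]
eef_rot [ 1.0e+00  1.2e-03  2.0e-04 -2.0e-04]
contact_force [ 0.804  -0.3906 -1.6172]
ft_torque [ 0.0057  0.0035 -0.0039]
width 0.0356
```

View pics/wrist3.png

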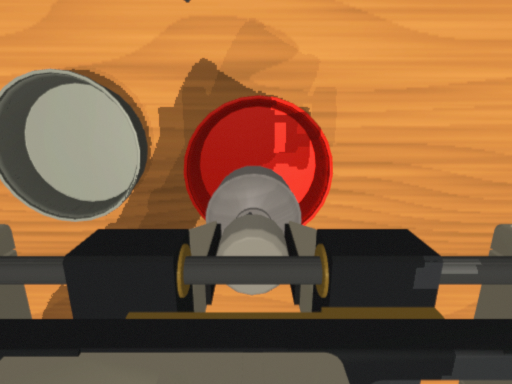

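The cutter sits over the red tub (rim centre near pixel (258,165), tub centre (0.528, -0.370)), and the grey tub is off to the left. I'll lower it, with a small centring correction.

move_arm(
  deltas="-0.1 0.15 0.3 0 0 0; 0 0 0.6 0 0 0; 0 0 0.8 0 0 0; 0 0 0.8 0 0 0; 0 0 0.8 0 0 0; 0 0 0.7 0 0 0; 0 0 0.5 0 0 0; 0 0 0.3 0 0 0",
)

```text
time: 18.45
tool_pos: [0.5269, -0.3705, 0.0856]
eef_rot: [1.0, 0.0, -0.001, -0.0]
contact_force: [0.3, 0.1, -2.3]
width: 0.0355
```

move_arm(
  deltas="0 0 0.1 0 0 0; 0 0 0 0 0 0; 0 0 0 0 0 0; 0 0 0 0 0 0",
)

```text
time: 18.85
tool_pos: [0.5281, -0.3711, 0.0852]
eef_rot: [1.0, 0.0, 0.001, 0.0]
contact_force: [0.1, 0.4, -1.4]
width: 0.0356
```

move_arm(
  deltas="0 0 0.2 0 0 0; 0 0 0.2 0 0 0; 0 0 0 0 0 0; 0 0 0 0 0 0; 0 0 0 0 0 0",
)

```text
time: 19.35
tool_pos: [0.5276, -0.3708, 0.0723]
eef_rot: [1.0, 0.0, 0.0, 0.0]
contact_force: [-1.1, -0.2, -1.7]
width: 0.0357
```

move_arm(
  deltas="0 0 0.07 0 0 0; 0 0 0 0 0 0; 0 0 0 0 0 0",
)

```text
time: 19.65
tool_pos: [0.5276, -0.3708, 0.0701]
eef_rot: [1.0, 0.0, -0.0, 0.0]
contact_force: [-0.8, -0.0, -2.6]
width: 0.0357
```

move_arm(
  deltas="0 0 0.07 0 0 0; 0 0 0 0 0 0; 0 0 0 0 0 0",
)

```text
time: 19.95
tool_pos: [0.5278, -0.3709, 0.0682]
eef_rot: [1.0, 0.0, 0.0, 0.0]
contact_force: [0.1, -0.4, 1.3]
width: 0.0357
```

The force went from hanging (about -2 N) to +1.3 N at the expected height of 0.069, so the cutter is standing on the tub floor. I'll open and retreat.

move_arm(
  deltas="0 0 0 0 0 0; 0 0 0 0 0 0; 0 0 0 0 0 0; 0 0 0 0 0 0; 0 0 0 0 0 0; 0 0 0 0 0 0; 0 0 0 0 0 0; 0 0 0 0 0 0",
  gripper=1,
)

```text
time: 20.75
tool_pos: [0.5275, -0.3708, 0.068]
eef_rot: [1.0, 0.0, -0.0, -0.0]
contact_force: [-0.0, -0.0, -1.2]
width: 0.0909
```

move_arm(
  deltas="0 0 -0.3 0 0 0; 0 0 -0.6 0 0 0; 0 0 -0.9 0 0 0; 0 0 -1 0 0 0; 0 0 -1 0 0 0; 0 0 -1 0 0 0; 0 0 -0.5 0 0 0; 0 0 0 0 0 0",
)

```text
time: 21.55
tool_pos: [0.5288, -0.3715, 0.2305]
eef_rot: [1.0, 0.0, 0.002, 0.001]
contact_force: [0.4, 0.5, 0.3]
width: 0.0921
```

move_arm(
  deltas="-0.7 0.5 0 0 0 0; -0.7 0.7 0 0 0 0; -0.7 0.7 0 0 0 0; -0.7 0.7 0 0 0 0; -0.7 0.7 0 0 0 0; -0.5 0.5 0 0 0 0; 0 0 0 0 0 0; 0 0 0 0 0 0",
)

```text
time: 22.35
tool_pos: [0.4074, -0.4845, 0.2263]
eef_rot: [1.0, 0.0, -0.0, -0.001]
contact_force: [0.9, 0.7, 0.1]
width: 0.0915
```

Run:
```python
from h import *
for n in ('top','scene'):
    c=arm.camera(n); save(n+'4.png',c['image']); W=pts(c)
    m=((W[...,2]>0.09)&(W[...,2]<0.115)&(W[...,0]>0.4)&(abs(W[...,1])<.5)).astype(np.uint8)
    k,l,s,ce=cv2.connectedComponentsWithStats(m)
    for i in range(1,k):
        if s[i,4]>60:
            w=W[l==i];print(n,ce[i].round(),np.nanmedian(w,0).round(4),np.nanpercentile(w[:,2],[5,50,95]).round(4))
st()
```

```text
top [198. 140.] [0.5513 0.074  0.1036] [0.0966 0.1036 0.1064]
top [401. 146.] [ 0.5263 -0.3685  0.0997] [0.0941 0.0997 0.1028]
top [152. 155.] [0.521  0.1749 0.1035] [0.0965 0.1035 0.1066]
scene [159. 134.] [ 0.531  -0.3644  0.0965] [0.0913 0.0965 0.0988]
scene [254. 233.] [0.5589 0.0811 0.1007] [0.0915 0.1007 0.1031]
scene [300. 257.] [0.5288 0.1823 0.101 ] [0.0915 0.101  0.1031]
time 22.45
joint_positions [ 0.7773  0.4487  0.0116  1.5503 -0.0066  1.1433 -0.7776]
qvel [-0.0062 -0.0004 -0.0017 -0.0052  0.002   0.0008  0.0026]
joint_torque [ 1.20920e+00 -6.80423e+01  1.48360e+00 -3.16048e+01  3.08000e-02
 -2.27000e-02 -1.60000e-03]
tool_pos [ 0.4088 -0.4835  0.2266]
eef_rot [ 1.0e+00  1.3e-03  1.0e-04 -6.0e-04]
contact_force [0.6216 0.144  0.9191]
ft_torque [-0.0014 -0.0506 -0.0071]
width 0.0918
```

View pics/scene4.png

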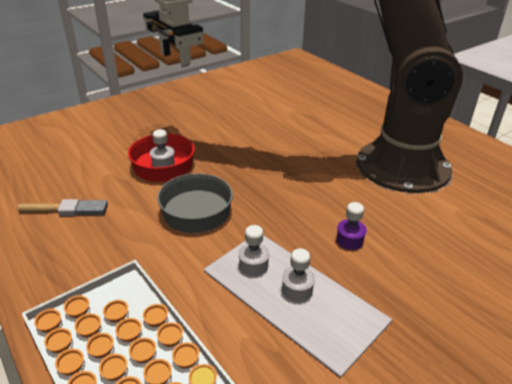

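View pics/top4.png

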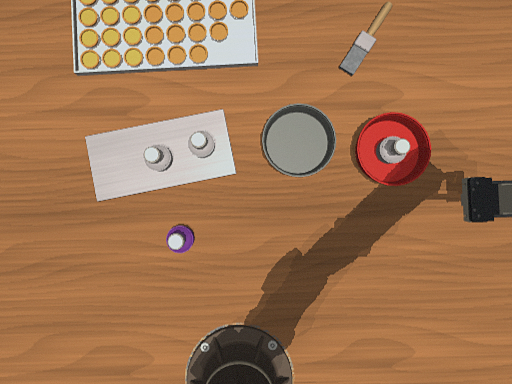

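The soft cutter stands upright in the red tub, at scene pixel (160,145) and top pixel (401,146). Its knob top is at about 0.100 m, against an expected 0.101 m. The two good cutters are unmoved on the plate at top pixels (152,155) and (198,140), and the robot touches nothing.

```bash
python3 -c "
from plant import arm
print(arm.job_done())"
```

```text
the job is handed in; nothing more can be done
None
```

The worn cutter was the left one. It now stands upright on the floor of the red tub with the gripper clear of it, and the job is handed in at about 22.5 s of the 61 s allowed.

- **Feel test:** I pushed each knob about 10 mm down with shut fingers, from left to right. The left took about 2 N; the middle and right took about 8.5 N each. That is a little over the 7 to 8 N given for good springs, but clearly firm.
- **Placing:** I gripped the left cutter by its knob, carried it over and set it down until the wrist force showed it was resting on the tub floor. Then I let go and moved away.
- **Last checks:** The cutter's knob top is about 0.100 m high (expected 0.101 m), at the tub centre to within about 5 mm. The other two stand where they were on the plate, and the purple look-alike was not touched. The wrist force reads about zero.
- **Disagreements:** The two cameras differ by about 5 to 7 mm on knob positions, probably because each sees a different side of the knob. No check failed.

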